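Take the nail spacing off a heel lift with spring dividers

TASK

Of the three loose leather heel lifts, one is exactly as wide as the stacked heel. Pick up the spring dividers from their wooden rest, squeeze the legs until the tip gap equals the spacing of the two nail marks on that lift, and hold the dividers leaning over it, head well up, with one point lightly on (or barely clear of) each mark. Keep that gap steady for at least two seconds and finish while still holding, so that the nut can be run up; do not press hard with the points, and leave the lifts, the heel and the other tools where they lie.

Things in the scene. Friction and masses are not known exactly. Their poses are not given: they have to be found in the camera images.
- dividers: steel bow-spring dividers, 180 mm long, about 112 g, lying flat across the two bars of the wooden rest at the start, legs spread. Origin: on the leg pivot at mid thickness, 26 mm above the bench at the start. Own x: pivot to points; y: to the left leg; z: up at the start. A 32 mm round bow and a stem reach back to x = -50 mm. Centre of mass near x = 45 mm
- grip (a point): middle of the gripping place, dividers x = 60 mm, y = 0, mid thickness. Take the two legs (6 mm thick, 10 mm high) over their outer faces here, at x = 45 to 75 mm: 48 mm wide when open, 38 mm (outer faces parallel) at a 38 mm tip gap; each mm squeezed here closes the tips about 2.2 mm. Fingers may reach down beside the rest's spine
- nut (a point): centre of the 12 mm nut at the end of the thin cross screw (dividers x = 92 mm), 32 mm outside the middle on the right (-y) leg's outer side when open: keep fingers off x = 82 to 102 mm. The nut is run right out: it only limits the opening, and the legs spring back if let go
- point_l (a point): sharp tip of the left leg (tip radius 1.5 mm), at dividers x = 130 mm, y = +30 mm, mid thickness, when open. The tip gap is the distance between point_l and point_r
- point_r (a point): the sharp tip of the right leg: at dividers x = 130 mm, y = -30 mm with the legs open
- leg_l (a joint): closing angle of each leg (the right mirrors the left), rad: 0 = open at rest (tip gap 60 mm), 0.084 = gap 38 mm, 0.2 = end stop (gap about 7 mm). Sprung open: squeezing at point grip takes 4 N a side to start, about 10.5 N at a 38 mm gap, 19 N at the stop, so the finger opening sets the gap, not the grip force
- rest: fixed wooden tool rest, H shaped: two cross bars 22 mm high, 16 mm thick, 100 mm apart, on a spine 16 mm wide and 12 mm high. Origin: on the bench under its middle, below the dividers' gripping place; own x as the dividers' x at the start (cross bars at x = -50 and +50 mm)
- lift_mid: the matching lift: loose, D-shaped, of pale natural leather, 62 mm wide (y), 57 mm long, 8 mm thick, 45 g, flat on the bench. Straight edge at own x = -26 mm, round edge at x = +31 mm. Origin: underside, at the centre of the half round; own z up
- lift_mid_a (a point): nail mark of the matching lift: dark 6 mm round mark on its flat upper face, at own y = +19 mm, x = 0, 8 mm above the bench. Either divider point may take either mark
- lift_mid_b (a point): the other nail mark of the matching lift, at own y = -19 mm: 38 mm from the first; a thin scored line joins them
- lift_small: look-alike, loose, too small: 54 mm wide, 50 mm long, 8 mm thick, marks 30 mm apart; same frame
- lift_large: look-alike, loose, too large: 70 mm wide, 64 mm long, 8 mm thick, marks 46 mm apart; same frame
- heel: loose stacked-leather shoe heel standing on the bench, D shaped like the lifts, 62 mm wide, 57 mm long, 30 mm high; the lift of the same width is the one wanted. Origin: underside, centre of the half round
- cement_tin: bystander: closed tin, 84 mm diameter, 95 mm high, origin under its centre
- hammer: bystander: hammer 240 mm long lying on the bench, head 26 mm thick
- awl: bystander: awl with a wooden handle, 130 mm long, 30 mm high, lying on the bench
Not all that is in view belongs to the job. What is shaped like the rest but orange is not meant. Of the things that look like the dividers, the smaller one is meant.

How it is judged:
By the outcome, as a careful person would: the job done as asked, in the order asked, and still so for the second after the job is handed in, while the arm keeps its last pose, push and grip.
It also fails if it takes over 45 s, if anything falls off the work surface, if the arm or the gripper's body presses on something with over 40 N, if the wrist force passes 120 N, or if a joint passes its speed limit or range.

ROBOT

A 7-joint arm with a two-finger parallel gripper is mounted at the origin on the work surface. World frame = base frame: x ahead of the robot, y to its left, z up, the work surface at z = 0. Lengths are in m, angles in rad, forces in N, time in s.
With the tool pointing down it reaches from about 0.4 to 0.85 m from the base axis. Payload 4.4 kg.
Tool frame: the origin (TCP) lies between the finger pads; the fingertips stand 25 mm ahead of it and the grasp point (between the pads) lies 6 mm ahead of it; z points along the fingers, y is the line along which they close (so a half turn about z gives the same grasp; the last joint's range is limited). The gripper opens to 94 mm and grips with 3 to 60 N. Pads are 16 mm wide; open, the fingers measure 119 mm over their backs; the gripper's body (75 mm by 177 mm) begins 78 mm behind the grasp point.
Start: joints at [1.133, 0.628, 0.038, 1.517, -0.027, 0.996, -0.02], TCP at [0.236, -0.606, 0.23] pointing down, gripper open.
Joint ranges: [-3.06, 3.06], [-0.37, 2.12], [-1.25, 1.32], [0.18, 2.47], [-1.1, 4.24], [0.23, 1.98], [-2.94, 2.94]. Speed limits (rad/s): [2.57, 2.57, 3.14, 3.14, 3.14, 3.14, 3.14].

INTERFACE

Orientations are given as [roll, pitch, yaw] about the fixed x, y, z axes, in that order (R = Rz(yaw) Ry(pitch) Rx(roll)).
In Python, from workcell import arm, vision gives the robot as it stands.
- The arm moves only by the tool carry_out, never from a script. Its argument "targets" is a list of rows, each an object of numbers: "rx", "ry", "rz": the turn, a rotation vector about the tool's x, y, z in degrees; "dx", "dy", "dz": the shift along the tool's x, y, z in mm; "grip": the opening, from 0 (shut) to 1 (fully open). In form: [{"rx": .., "ry": .., "rz": .., "dx": .., "dy": .., "dz": .., "grip": ..}, ...]. A call has 1 to 12 rows; each row shifts and turns the commanded pose from where the row before left it, along the tool's axes as they then stand; what a row does not reach is not made up. A row lasts 1/8 s, in which the tool goes at most 62.5 mm and 10.7 degrees, less where a joint would pass 70% of its speed; a pose out of reach is approached as far as the arm can. A call is refused whole if a number of a shift passes 62.5 or a number of a turn 10.7, either way. A call with a gripper value outside its range is refused whole. The fingers move at their own pace and stop on an object; "newtons" is the grip in N (left out, the last holds). Time passes only in rows, so rows that do not move let the fingers close. It gives the time, the measured TCP pose, the force, the opening and the grip force at its end, in the units of the state.
- arm.read_state(): the state, without advancing time (a new reading comes with each control period).
- vision.snapshot(name): name is "scene" or "top"; returns (picture, depth): 384x512x3 uint8, blue, green, red; 384x512 float32, m along the optical axis (not along the pixel's ray), 0 where there is no reading.
- vision.camera_model(name): a dict with "camera_matrix" (3x3 intrinsics, pixels), "origin" and "rotation" of the camera in the world. Camera axes: x right, y down, z forward; pixel columns grow to the right and rows downward; lengths in m; the calibration is good to about 2 mm. A picture is of the moment at which its call begins. camera_model takes no time and is no camera call.
- arm.sign_off(): hands the job in; it is judged then, once.
Trained networks look in the newest picture that a camera, given by its name, has taken for a name from the list of things; names that differ only in an ending like _2 or _b are one class to them, and where a whole thing is asked for, a point or a joint stands for the part that bears it (a point fixed in the world has none). Each returns a list of dicts, best first, with "p" (0 to 1); they miss things now and then, are a little off and sometimes report something else, mostly with a low value. They report only what shows in the picture. A call takes as long as a camera call. They do not tell look-alikes from the thing itself.
- vision.look_for(thing, camera): "box" ([left, top, width, height] in pixels, round what is visible of it).
The state is a dict: "clock": time; "joint_pos": joint angles; "dq": joint speeds; "tau": joint torques, N m; "tcp_pos": TCP position; "ee_rot": TCP orientation; "ft_force": force on the tool from outside, world axes, zero at the start; "moment": the same for the moment, N m; "width": finger opening in m; "grip_force": force on a finger pad.
Only numpy, scipy, OpenCV 4.12 (cv2) and the standard library are available. Lean on these libraries where they do the work, as an engineer would, in place of code of your own. Each camera call takes 0.05 s, during which the arm holds its last target. There are 200 camera calls.

## Working session

There is one attempt and no reset: what is moved stays moved. The work goes in short steps, Python scripts to look and compute and a tool call to move; the robot and the scene stay as the last step left them, time stands still between calls to the robot, and variables do not carry over. Pictures are saved under pics/ and viewed, at most 10 in all, crops included, and the job is handed in when it is done.

Besides the shell and the picture viewer there is one more tool, called after ">>>" by a JSON object that holds its "op" and its "data", one argument or row to a line. carry_out: Moves the arm, as the interface text tells. Its arguments: {"type":"object","properties":{"targets":{"type":"array"},"newtons":{"type":"number"}},"required":["targets"]}

```bash
mkdir -p pics; ls
python3 - <<'E'
from workcell import arm, vision
import cv2,numpy as np
print(arm.read_state())
for n in("scene","top"):
    p,d=vision.snapshot(n); cv2.imwrite(f"pics/{n}0.png",p); np.save(f"pics/{n}0.npy",d)
    print(n,vision.camera_model(n))
    for t in("dividers","rest","lift_mid","heel","nut"):
        print(t,[(np.round(o["box"]).tolist(),round(o["p"],2)) for o in vision.look_for(t,n)])
E
```

```text
pics
{'clock': 0.0, 'joint_pos': array([ 1.13318331,  0.62930494,  0.03843093,  1.51835931, -0.02696506,
        0.99628915, -0.02001327]), 'dq': array([ 0.0003655 ,  0.00046764,  0.00048078,  0.00029355, -0.00061832,
        0.00058018, -0.00251945]), 'tau': array([ 3.88794469e-04, -5.49734545e+01,  1.14375181e+00, -1.86636865e+01,
       -5.22809406e-02,  2.36228365e-02,  1.62174956e-04]), 'tcp_pos': array([ 0.23594903, -0.60500385,  0.22958336]), 'ee_rot': array([-3.13975015e+00,  4.47983577e-05,  3.71827918e-01]), 'ft_force': array([-0.10119059, -0.20780739, -0.16345388]), 'moment': array([-0.05392665,  0.01865012, -0.02806943]), 'grip_force': 0.0, 'width': 0.09412650160875385}
scene {'camera_matrix': array([[448.29936398,   0.        , 249.37642033],
       [  0.        , 448.29936398, 192.06785041],
       [  0.        ,   0.        ,   1.        ]]), 'origin': array([ 1.04388202, -0.60850524,  0.88345522]), 'rotation': array([-2.35909841, -0.00697905,  0.72254627])}
dividers [([230.0, 287.0, 68.0, 97.0], 0.95), ([182.0, 220.0, 35.0, 47.0], 0.61)]
rest [([96.0, 191.0, 49.0, 41.
[... 231 characters left out ...]
, 0.39), ([203.0, 217.0, 8.0, 30.0], 0.2)]
nut [([182.0, 221.0, 29.0, 13.0], 0.41), ([94.0, 256.0, 49.0, 13.0], 0.34)]
top {'camera_matrix': array([[438.31084746,   0.        , 259.33663711],
       [  0.        , 438.31084746, 187.44840915],
       [  0.        ,   0.        ,   1.        ]]), 'origin': array([ 0.23735659, -0.0139276 ,  1.43523086]), 'rotation': array([-2.94691631,  0.00421908, -1.57093195])}
dividers [([291.0, 165.0, 30.0, 50.0], 0.73), ([320.0, 90.0, 36.0, 62.0], 0.72)]
rest [([314.0, 245.0, 29.0, 39.0], 0.97), ([291.0, 177.0, 28.0, 41.0], 0.7)]
lift_mid [([168.0, 184.0, 22.0, 16.0], 0.76)]
heel [([129.0, 175.0, 19.0, 21.0], 0.55)]
nut [([333.0, 101.0, 18.0, 10.0], 0.59)]
```

Run:
```python
import cv2
for n in("scene","top"):
    p=cv2.imread(f"pics/{n}0.png"); cv2.imwrite(f"pics/{n}0b.png",cv2.resize(p,(800,600),interpolation=cv2.INTER_CUBIC))
```

```text
(no output)
```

View pics/scene0b.png

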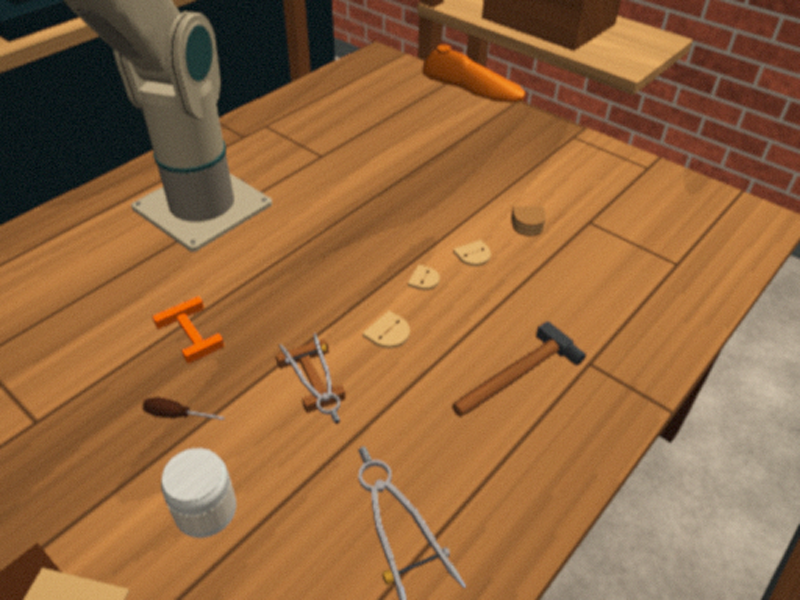

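View pics/top0b.png

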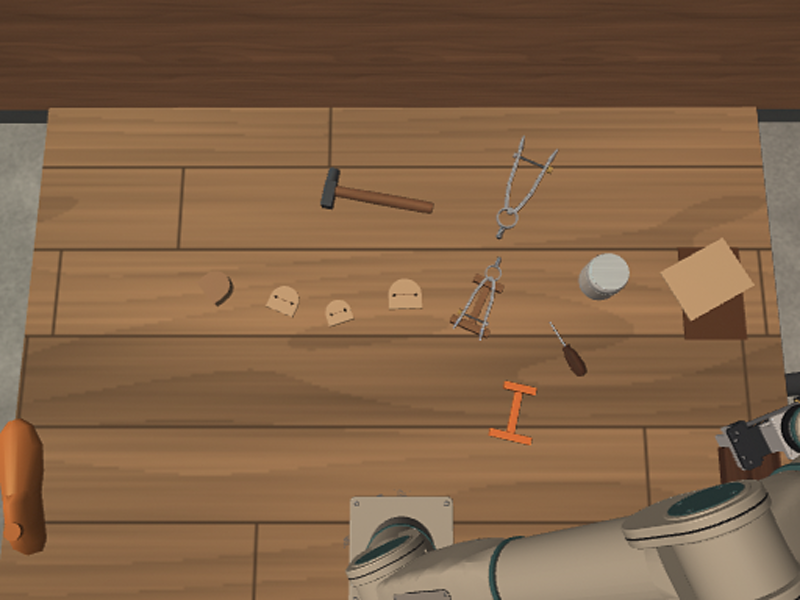

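The scene picture (800x600 scale) shows the small dividers on the wooden rest at (310,375), the big ones on the bench at (400,520) and the orange rest at (188,328). The lifts are at (387,330), (424,277) and (472,252), and the heel is at (528,220). In the top picture the same things are at dividers (478,300), big ones (525,190), orange rest (515,412), lifts (405,295), (339,313) and (283,300), and heel (217,290).

Look-alikes: dividers (478,300) or big (525,190); rest (478,305) or orange (515,412); lifts (283,300), (339,313) and (405,295). I'll measure them and check the choice in one crop.

```bash
cat > h.py <<'E'
import cv2,numpy as np
from scipy.spatial.transform import Rotation as R
from workcell import arm, vision
C={n:vision.camera_model(n) for n in("scene","top")}
def rot(n): return R.from_euler("xyz",C[n]["rotation"]).as_matrix()
def ray(n,px,z):
    px=np.atleast_2d(px).astype(float); K=C[n]["camera_matrix"]
    d=np.c_[px,np.ones(len(px))]@np.linalg.inv(K).T@rot(n).T; o=C[n]["origin"]
    return o+d*((z-o[2])/d[:,2])[:,None]
def proj(n,P):
    q=(np.atleast_2d(P)-C[n]["origin"])@rot(n)@C[n]["camera_matrix"].T
    return q[:,:2]/q[:,2:]
E
python3 - <<'E'
from h import *
for n in("top","scene"):
    p=cv2.imread(f"pics/{n}0.png"); h=cv2.cvtColor(p,cv2.COLOR_BGR2HSV)
    # pale leather vs wood
    m=((h[...,2]>175)&(h[...,0]>10)&(h[...,0]<25)&(h[...,1]<150)).astype(np.uint8)
    m=cv2.morphologyEx(m,cv2.MORPH_CLOSE,np.ones((5,5)))
    cs,_=cv2.findContours(m,0,cv2.CHAIN_APPROX_NONE)
    for c in cs:
        if 80<cv2.contourArea(c)<1500:
            w=ray(n,c[:,0],.008)[:,:2]; r=cv2.minAreaRect((w*1000).astype(np.float32))
            print(n,cv2.boundingRect(c),np.round(r[0],1),np.round(r[1],1),round(r[2],1))
t=cv2.imread("pics/top0.png");s=cv2.imread("pics/scene0.png")
f=lambda im,x,y,w,h:cv2.resize(im[y:y+h,x:x+w],(400,300),interpolation=cv2.INTER_CUBIC)
M=np.vstack([np.hstack([f(t,270,155,80,60),f(s,165,205,80,60)]),np.hstack([f(t,125,155,160,75)[:,:],f(s,225,120,133,100)])])
cv2.imwrite("pics/m1.png",M)
E
```

```text
top (282, 365, 30, 8) [ -43.7 -122.5] [89.7 18.6] 84.1
top (225, 356, 20, 25) [-50.5  60.2] [60.8 60.9] 20.8
top (436, 323, 33, 26) [  43.5 -609.7] [66.  97.5] 16.1
top (208, 192, 18, 17) [481.5 136.2] [47.9 55.2] 18.7
top (170, 183, 21, 20) [506.4 250.5] [60.4 56.8] 65.2
top (249, 179, 21, 18) [518.7  -6.8] [66.4 57.5] 89.9
top (377, 164, 26, 21) [ 564.2 -441.7] [84.  68.4] 89.9
scene (16, 364, 67, 20) [ 514.6 -585.7] [125.1  37.4] 41.6
scene (103, 286, 46, 36) [ 495.4 -392.3] [94.  92.3] 58.3
scene (232, 199, 31, 22) [520.1  -4.3] [68.  70.9] 2.2
scene (261, 169, 21, 15) [481.  137.7] [52.5 55.4] 19.1
scene (290, 153, 24, 16) [507.8 251.9] [60.5 57.8] 69.9
scene (83, 111, 92, 46) [-2.3  6.1] [215.8 208.5] 88.0
scene (0, 12, 54, 23) [-962.2  183.8] [259.   85.3] 87.3
```

View pics/m1.png

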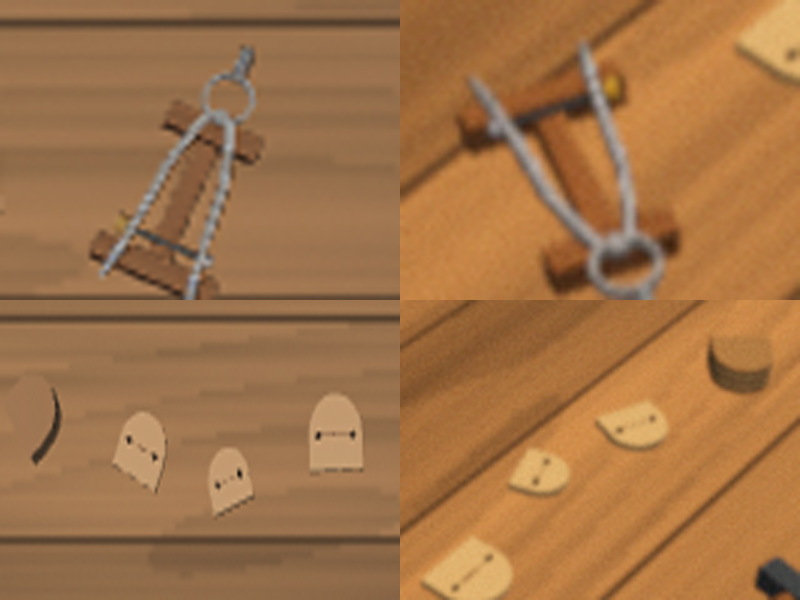

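The crops confirm the choice. The small dividers sit on the wooden rest, with the points toward the robot: top native (291,210) and (308,214). The gold nut is on the right leg. The middle lift is the one next to the heel (top 180,192), about 61 mm wide; the other two measure about 54 and 67 mm.

Run:
```python
from h import *
print("top ring,stem,pts",np.round(ray("top",[[315.8,175],[319.6,164],[290.8,209.8],[308,214.4]],.026)*1e3,1).tolist())
print("scene pts,ring",np.round(ray("scene",[[180,221],[201.6,214],[210,258]],.026)*1e3,1).tolist())
# silhouette fit of dividers in both cams: gray-steel pixels
from scipy.optimize import least_squares
def model(v):
    x,y,a=v; y0=[ ]
    P=[]
    for s in(1,-1):
        # leg centreline through pivot neighbourhood; (0,s*8)?->(60,s*21)->(130,s*30)
        for t in np.linspace(0,1,30): P.append([60+70*t,s*(21+9*t),0])
    for t in np.linspace(0,2*np.pi,24): P.append([-16+14*np.cos(t),14*np.sin(t),0])
    for t in np.linspace(-50,-32,8): P.append([t,0,0])
    P=np.array(P)/1e3; c,s=np.cos(a),np.sin(a)
    return P@np.array([[c,s,0],[-s,c,0],[0,0,1]])+[x,y,.026]
D={}
for n,b in(("top",(280,155,50,65)),("scene",(172,205,55,70))):
    p=cv2.imread(f"pics/{n}0.png"); h=cv2.cvtColor(p,cv2.COLOR_BGR2HSV)
    m=np.zeros(p.shape[:2],np.uint8); x,y,w,hh=b
    m[y:y+hh,x:x+w]=(((h[...,1]<75)&(h[...,2]>80))[y:y+hh,x:x+w])
    print(n,m.sum()); D[n]=cv2.GaussianBlur(cv2.distanceTransform(1-m,cv2.DIST_L2,5),(0,0),.7)
from scipy.ndimage import map_coordinates as mc
def res(v,ns=("top","scene")): return np.concatenate([np.minimum(mc(D[n],proj(n,model(v))[:,::-1].T,order=1,mode="nearest"),6) for n in ns])
for ns in(("top","scene"),("top",),("scene",)):
    best=min((least_squares(res,[.5,-.17,a],args=(ns,),x_scale=[.01,.01,.1],diff_step=1e-3) for a in (2.6,2.75,2.9,3.0)),key=lambda r:r.cost)
    v=best.x; g=v[:2]+.06*np.array([np.cos(v[2]),np.sin(v[2])])
    print(ns,np.round(v[:2]*1e3,1),np.degrees(v[2]).round(1),"grip",np.round(g*1e3,1),best.cost)
# marks
for n,b in(("top",(166,181,28,24)),("scene",(288,151,28,20))):
    p=cv2.imread(f"pics/{n}0.png"); x,y,w,hh=b
    g=cv2.cvtColor(p[y:y+hh,x:x+w],cv2.COLOR_BGR2GRAY); u=cv2.resize(g,None,fx=8,fy=8,interpolation=cv2.INTER_CUBIC)
    h=cv2.cvtColor(p,cv2.COLOR_BGR2HSV)[y:y+hh,x:x+w]
    pts=[]
    bh=cv2.morphologyEx(g,cv2.MORPH_BLACKHAT,np.ones((5,5))).astype(float)
    print(n); print(bh.astype(int))
```

```text
top ring,stem,pts [[556.8, -194.0, 26.0], [594.1, -207.5, 26.0], [441.2, -110.1, 26.0], [426.2, -165.5, 26.0]]
scene pts,ring [[422.0, -159.5, 26.0], [445.6, -106.5, 26.0], [560.1, -190.8, 26.0]]
top 213
scene 309
('top', 'scene') [ 547.8 -185.8] 156.0 grip [ 493.  -161.4] 21.242271
('top',) [ 546.3 -186. ] 156.1 grip [ 491.4 -161.7] 8.219012
('scene',) [ 548.6 -185.7] 155.9 grip [ 493.9 -161.2] 10.598737
top
[[  0   0   1   1   0   0   0   0   0   5   6   6   7  24  35  44  43  31
   29   8   0   0   0   0   1   1   1   1]
 [  2   2   2   3   2   2   3   3   3   6   8   8   8  24  36  44  43  33
   30   9   2   0   0   1   1   0   0   0]
 [  8   8   8   8   8   9   9   8   7   7   8   8   3   0   0   0   0   0
    0   0   1   1   1   0   0   0   0   0]
 [  7   6   6   6   6   6   6   7   7   8   4   0   0   0   0   1   1   0
    0   0   0   0   2   2   1   0   2   1]
 [  2   3   2   2   3   3   3   5   4   0   0   2   3   0   0   0   0   0
    0   0   0   0   0   1   1   0   0   0]
 [  0   0   0   0   0   1   1   0   0   0   2   4   3   2   0   0   0   0
    0   0   0   0   0   0   
[... 3208 characters left out ...]
9 41 30  0  0 12 51 64 23  5  3  4  1  1  1  1  2  2  1  2  3
   0  0 13 28]
 [ 2  0  0  9 30 44 24  0  0 20 28 10  4  0  0  2  0  3  3  3  0  0  0  0
   0  0 17 23]
 [ 2  1  0  0 10 34 48 16  0  0  0  0  0  0  4  1  0  1  3  2  0  2  0  0
   0  0  5 11]
 [ 5  0  0  4  0 21 41 44 18  0  0  0  0  0  0  0  1  2  0  0  0  0  0  0
   8  7  7  9]
 [ 0  1  0  0  2  9 18 37 42 25  9  0  0  0  2  0  0  0  0  0  0  0 16 23
  20 11  5  6]
 [ 0  0  0  0  2  2  6 11 26 35 35 29 21  6  3  0  0  0  0 12 19 32 30 15
  13  4 10  3]
 [ 4  4  2  4  6  7  1  4 10 12 18 26 28 32 29 33 36 39 27 31 31 26 12 11
   6  0  1  0]
 [ 5  4  5  2  2  3  5  2  0  0  0  3  9 11 14 21 28 26 20 13 13  9  8  0
   0  3  0  3]]
```

```bash
cat >> h.py <<'E'
def delta(pos,Rt):
    """turn (deg rotvec) and shift (mm) in the present tool axes to reach the TCP pose"""
    s=arm.read_state(); Rc=R.from_euler("xyz",s["ee_rot"])
    print("t",round(s["clock"],2),"pos",np.round(s["tcp_pos"]*1e3,1),"rpy",np.round(np.degrees(s["ee_rot"]),1),"w",round(s["width"]*1e3,1),"gf",round(s["grip_force"],1),"ft",np.round(s["ft_force"],1),"q",np.round(s["joint_pos"],2))
    print("turn",np.round(np.degrees((Rc.inv()*Rt).as_rotvec()),2),"shift now-axes",np.round(Rc.inv().apply(np.array(pos)-s["tcp_pos"])*1e3,1),"shift target-axes",np.round(Rt.inv().apply(np.array(pos)-s["tcp_pos"])*1e3,1))
def frame(dyaw,tilt):
    """tool frame: x along dividers' x (yaw dyaw deg, dipped tilt deg), z into the work"""
    a,t=np.radians([dyaw,tilt]); d=np.array([np.cos(a),np.sin(a),0]);Z=np.array([0,0,1.])
    x=d*np.cos(t)-Z*np.sin(t); z=-Z*np.cos(t)-d*np.sin(t)
    return R.from_matrix(np.c_[x,np.cross(z,x),z])
E
python3 - <<'E'
from h import *
A=ray("top",[[176.25,189.5],[186.4,193.8]],.008);B=ray("scene",[[297.6,163],[308.4,159.1]],.008)
print(A*1e3,B*1e3)
for q in(A,B):
    v=q[1]-q[0]; print(np.linalg.norm(v)*1e3,np.degrees(np.arctan2(v[1],v[0])),q.mean(0)*1e3)
delta([.4925,-.1615,.12],frame(156,0))
E
```

```text
[[512.0994143  267.78821721   8.        ]
 [497.56535122 233.61512631   8.        ]] [[498.93989281 233.77588165   8.        ]
 [512.32624133 269.24530531   8.        ]]
37.135416135551296 -113.04040088646636 [504.83238276 250.70167176   8.        ]
37.911401205771035 69.32322755235309 [505.63306707 251.51059348   8.        ]
t 0.6 pos [ 236.2 -605.6  230.5] rpy [-180.    -0.    21.3] w 93.9 gf 0.0 ft [ 0.6  0.  -0.1] q [ 1.13  0.63  0.04  1.52 -0.03  1.   -0.02]
turn [   0.    -0.  -134.7] shift now-axes [ 400.1 -320.6  110.5] shift target-axes [-53.6 510.  110.5]
```

>>> {"op": "carry_out", "data": {
  "targets": [
    {"rz": -10.7},
    {"rz": -10.7},
    {"rz": -10.7},
    {"rz": -10.7},
    {"rz": -10.7},
    {"rz": -10.7},
    {"rz": -10.7},
    {"rz": -10.7},
    {"rz": -10.7},
    {"rz": -10.7},
    {"rz": -10.7},
    {"rz": -10.7, "grip": 1}
  ]
}}

```text
invalid input
```

>>> {"op": "carry_out", "data": {
  "targets": [
    {"rz": -6.3},
    {"dx": -5, "dy": 46},
    {"dx": -5, "dy": 46},
    {"dx": -5, "dy": 46},
    {"dx": -5, "dy": 46},
    {"dx": -5, "dy": 46},
    {"dx": -5, "dy": 46},
    {"dx": -5, "dy": 46, "dz": 20},
    {"dx": -5, "dy": 46, "dz": 20},
    {"dx": -5, "dy": 46, "dz": 20},
    {"dx": -5, "dy": 46, "dz": 20},
    {"dx": -4, "dy": 46, "dz": 30}
  ]
}}

```text
invalid input
```

```bash
python3 -c "
from h import *
delta([.4925,-.1615,.12],frame(156,0))"
```

```text
t 0.6 pos [ 236.2 -605.6  230.5] rpy [-180.    -0.    21.3] w 93.9 gf 0.0 ft [ 0.6  0.  -0.1] q [ 1.13  0.63  0.04  1.52 -0.03  1.   -0.02]
turn [   0.    -0.  -134.7] shift now-axes [ 400.1 -320.6  110.5] shift target-axes [-53.6 510.  110.5]
```

Rows probably need all their fields, so I'll send one full row to test.

>>> {"op": "carry_out", "data": {
  "targets": [
    {"rx": 0, "ry": 0, "rz": -10.5, "dx": 0, "dy": 0, "dz": 0, "grip": 1}
  ],
  "newtons": 30
}}

```text
clock: 0.72
tcp_pos: [0.2363, -0.6055, 0.2305]
ee_rot: [-3.142, 0.0, 0.56]
ft_force: [0.4, 1.3, 0.0]
width: 0.0942
grip_force: 0.0
```

>>> {"op": "carry_out", "data": {
  "targets": [
    {"rx": 0, "ry": 0, "rz": -10.3, "dx": 0, "dy": 0, "dz": 0, "grip": 1},
    {"rx": 0, "ry": 0, "rz": -10.3, "dx": 0, "dy": 0, "dz": 0, "grip": 1},
    {"rx": 0, "ry": 0, "rz": -10.3, "dx": 0, "dy": 0, "dz": 0, "grip": 1},
    {"rx": 0, "ry": 0, "rz": -10.3, "dx": 0, "dy": 0, "dz": 0, "grip": 1},
    {"rx": 0, "ry": 0, "rz": -10.3, "dx": 0, "dy": 0, "dz": 0, "grip": 1},
    {"rx": 0, "ry": 0, "rz": -10.3, "dx": 0, "dy": 0, "dz": 0, "grip": 1},
    {"rx": 0, "ry": 0, "rz": -10.3, "dx": 0, "dy": 0, "dz": 0, "grip": 1},
    {"rx": 0, "ry": 0, "rz": -10.3, "dx": 0, "dy": 0, "dz": 0, "grip": 1},
    {"rx": 0, "ry": 0, "rz": -10.3, "dx": 0, "dy": 0, "dz": 0, "grip": 1},
    {"rx": 0, "ry": 0, "rz": -10.3, "dx": 0, "dy": 0, "dz": 0, "grip": 1},
    {"rx": 0, "ry": 0, "rz": -10.3, "dx": 0, "dy": 0, "dz": 0, "grip": 1},
    {"rx": 0, "ry": 0, "rz": -10.3, "dx": 0, "dy": 0, "dz": 0, "grip": 1}
  ]
}}

```text
clock: 2.22
tcp_pos: [0.2359, -0.6057, 0.2305]
ee_rot: [-3.141, -0.0, 2.718]
ft_force: [-0.0, -0.9, -0.5]
width: 0.0939
grip_force: 0.0
```

>>> {"op": "carry_out", "data": {
  "targets": [
    {"rx": 0, "ry": 0, "rz": 0, "dx": -5, "dy": 42, "dz": 0, "grip": 1},
    {"rx": 0, "ry": 0, "rz": 0, "dx": -5, "dy": 42, "dz": 0, "grip": 1},
    {"rx": 0, "ry": 0, "rz": 0, "dx": -5, "dy": 42, "dz": 0, "grip": 1},
    {"rx": 0, "ry": 0, "rz": 0, "dx": -5, "dy": 42, "dz": 0, "grip": 1},
    {"rx": 0, "ry": 0, "rz": 0, "dx": -5, "dy": 42, "dz": 0, "grip": 1},
    {"rx": 0, "ry": 0, "rz": 0, "dx": -5, "dy": 42, "dz": 0, "grip": 1},
    {"rx": 0, "ry": 0, "rz": 0, "dx": -5, "dy": 42, "dz": 0, "grip": 1},
    {"rx": 0, "ry": 0, "rz": 0, "dx": -5, "dy": 42, "dz": 20, "grip": 1},
    {"rx": 0, "ry": 0, "rz": 0, "dx": -5, "dy": 42, "dz": 20, "grip": 1},
    {"rx": 0, "ry": 0, "rz": 0, "dx": -5, "dy": 42, "dz": 20, "grip": 1},
    {"rx": 0, "ry": 0, "rz": 0, "dx": -4, "dy": 42, "dz": 20, "grip": 1},
    {"rx": 0, "ry": 0, "rz": 0, "dx": 0, "dy": 42, "dz": 20, "grip": 1}
  ]
}}

```text
clock: 3.72
tcp_pos: [0.4961, -0.169, 0.13]
ee_rot: [3.142, 0.001, 2.712]
ft_force: [0.8, 0.2, 0.4]
width: 0.0941
grip_force: 0.0
```

```bash
python3 -c "
from h import *
delta([.4925,-.1615,.12],frame(156,0))"
```

```text
t 3.73 pos [ 496.1 -169.   130. ] rpy [1.800e+02 1.000e-01 1.554e+02] w 94.1 gf 0.0 ft [0.8 0.2 0.4] q [ 0.62  0.64 -0.52  1.96  0.49  0.67  0.93]
turn [ 0.    0.06 -0.64] shift now-axes [ 6.4  5.3 10. ] shift target-axes [ 6.3  5.4 10. ]
```

>>> {"op": "carry_out", "data": {
  "targets": [
    {"rx": 0, "ry": 0, "rz": -0.6, "dx": 6, "dy": 5, "dz": 0, "grip": 1},
    {"rx": 0, "ry": 0, "rz": 0, "dx": 0, "dy": 0, "dz": 30, "grip": 1},
    {"rx": 0, "ry": 0, "rz": 0, "dx": 0, "dy": 0, "dz": 30, "grip": 1},
    {"rx": 0, "ry": 0, "rz": 0, "dx": 0, "dy": 0, "dz": 25, "grip": 1},
    {"rx": 0, "ry": 0, "rz": 0, "dx": 0, "dy": 0, "dz": 13, "grip": 1},
    {"rx": 0, "ry": 0, "rz": 0, "dx": 0, "dy": 0, "dz": 0, "grip": 0.6}
  ]
}}

```text
clock: 4.47
tcp_pos: [0.4913, -0.1633, 0.0323]
ee_rot: [-3.141, -0.001, 2.722]
ft_force: [-0.1, 0.9, 0.4]
width: 0.0871
grip_force: 0.0
```

```bash
python3 -c "
from h import *
delta([.4925,-.1615,.032],frame(156,0))
M=[]
for n,x,y in(('top',270,155),('scene',165,205)):
    p,_=vision.snapshot(n); M.append(cv2.resize(p[y:y+60,x:x+80],(400,300),interpolation=cv2.INTER_CUBIC))
cv2.imwrite('pics/m2.png',np.hstack(M))"
```

```text
t 4.47 pos [ 491.3 -163.3   32.3] rpy [-180.   -0.  156.] w 87.1 gf 0.0 ft [-0.1  0.9  0.4] q [ 0.51  0.79 -0.37  2.02  0.64  0.45  0.81]
turn [-0.03 -0.04 -0.03] shift now-axes [-0.4  2.1  0.3] shift target-axes [-0.4  2.1  0.3]
```

View pics/m2.png

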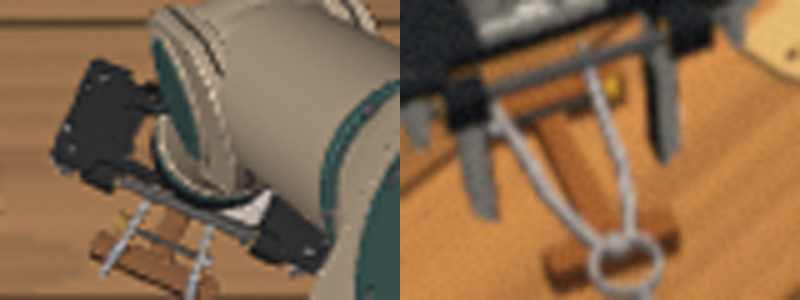

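The right panel (scene view) shows the two fingers straddling the legs, around x=480 and x=665, ahead of the nut at (612,88). I'll close there.

>>> {"op": "carry_out", "data": {
  "targets": [
    {"rx": 0, "ry": 0, "rz": 0, "dx": 0, "dy": 2, "dz": 0, "grip": 0.55},
    {"rx": 0, "ry": 0, "rz": 0, "dx": 0, "dy": 0, "dz": 0, "grip": 0.41},
    {"rx": 0, "ry": 0, "rz": 0, "dx": 0, "dy": 0, "dz": 0, "grip": 0.41},
    {"rx": 0, "ry": 0, "rz": 0, "dx": 0, "dy": 0, "dz": 0, "grip": 0.41},
    {"rx": 0, "ry": 0, "rz": 0, "dx": 0, "dy": 0, "dz": 0, "grip": 0.41},
    {"rx": 0, "ry": 0, "rz": 0, "dx": 0, "dy": 0, "dz": 0, "grip": 0.41},
    {"rx": 0, "ry": 0, "rz": 0, "dx": 0, "dy": 0, "dz": 0, "grip": 0.41},
    {"rx": 0, "ry": 0, "rz": 0, "dx": 0, "dy": 0, "dz": 0, "grip": 0.41},
    {"rx": 0, "ry": 0, "rz": 0, "dx": 0, "dy": 0, "dz": 0, "grip": 0.41}
  ],
  "newtons": 30
}}

```text
clock: 5.7
tcp_pos: [0.4923, -0.1612, 0.0328]
ee_rot: [-3.141, 0.0, 2.723]
ft_force: [-0.8, -0.2, 4.8]
width: 0.0388
grip_force: 11.6
```

The grip is 38.8 mm wide at 11.6 N. Next I'll lift straight up and look. I'll also fit a simple arm model to the states seen so far, to choose a lean direction that the joints allow.

>>> {"op": "carry_out", "data": {
  "targets": [
    {"rx": 0, "ry": 0, "rz": 0, "dx": 0, "dy": 0, "dz": -10, "grip": 0.41},
    {"rx": 0, "ry": 0, "rz": 0, "dx": 0, "dy": 0, "dz": -30, "grip": 0.41},
    {"rx": 0, "ry": 0, "rz": 0, "dx": 0, "dy": 0, "dz": -40, "grip": 0.41},
    {"rx": 0, "ry": 0, "rz": 0, "dx": 0, "dy": 0, "dz": -40, "grip": 0.41},
    {"rx": 0, "ry": 0, "rz": 0, "dx": 0, "dy": 0, "dz": -40, "grip": 0.41}
  ]
}}

```text
clock: 6.32
tcp_pos: [0.4923, -0.1606, 0.194]
ee_rot: [3.141, -0.0, 2.723]
ft_force: [0.4, -0.8, -0.6]
width: 0.0388
grip_force: 9.3
```

```bash
cat > kin.py <<'E'
from h import *
import itertools
def fk(q,L,sg,yo):
    # S-R-S chain: z,y,z,y,z,y,z with lengths L=[base-shoulder, upper, fore, tool] and small offsets
    d,a,b,c,e1,e2=L; q=np.asarray(q)*sg
    T=R.from_euler("z",yo); p=np.array([0,0,d]); 
    T=T*R.from_euler("z",q[0])*R.from_euler("y",q[1])*R.from_euler("z",q[2]); p=p+T.apply([e1,0,a])
    T=T*R.from_euler("y",q[3]); p=p+T.apply([-e1,0,0]); T=T*R.from_euler("z",q[4]); p=p+T.apply([e2,0,b])
    T=T*R.from_euler("y",q[5]); p=p+T.apply([0,0,c]); T=T*R.from_euler("z",q[6])
    return p,T
E
cat > fit.py <<'E'
from kin import *
from scipy.optimize import least_squares
s=arm.read_state(); print(s["clock"],s["width"],s["grip_force"],s["tcp_pos"],np.round(s["joint_pos"],3))
S=[([1.13318,.62930,.03843,1.51836,-.02697,.99629,-.02001],[.23595,-.60500,.22958],[-3.13975,0,.37183]),
 ([.62,.64,-.52,1.96,.49,.67,.93],[.4961,-.169,.130],[np.pi,.0017,np.radians(155.4)]),
 ([.51,.79,-.37,2.02,.64,.45,.81],[.4913,-.1633,.0323],[-np.pi,0,np.radians(156)]),
 (s["joint_pos"],s["tcp_pos"],s["ee_rot"])]
out=[]
for sg in itertools.product([1,-1],repeat=4):
  for yo in(0,np.pi/2,-np.pi/2,np.pi):
    g=np.array([sg[0],1,sg[1],1,sg[2],1,sg[3]])
    def f(v):
        r=[]
        for q,p,e in S:
            P,T=fk(q,v[:6],g,yo); T=T*R.from_euler("z",v[6])
            r+=[*(P-p)*5,*(T.inv()*R.from_euler("xyz",e)).as_rotvec()]
        return r
    for o in(0,1.57,-1.57,3.1):
        k=least_squares(f,[.35,.4,.4,.25,0,0,o]); out.append((k.cost,sg,yo,np.round(k.x,4)))
out.sort(key=lambda o:o[0])
for o in out[:4]: print(o)
M=[]
for n,x,y in(('top',250,150),('scene',140,160)):
    p,_=vision.snapshot(n); cv2.imwrite(f'pics/{n}3.png',p); M.append(cv2.resize(p[y:y+90,x:x+120],(400,300),interpolation=cv2.INTER_CUBIC))
cv2.imwrite('pics/m3.png',np.hstack(M))
E
python3 fit.py
```

```text
6.325 0.03877228684284263 9.278928190469742 [ 0.49228092 -0.16060906  0.19404017] [ 0.666  0.547 -0.598  1.912  0.417  0.807  0.994]
(np.float64(0.013132096418567264), (-1, -1, -1, -1), 0, array([-0.9249,  0.5802,  0.3809, -0.9244,  0.0131,  0.0534,  1.5712]))
(np.float64(0.013132096418567706), (-1, -1, -1, -1), 0, array([-0.9249,  0.5802,  0.3809, -0.9244,  0.0131,  0.0534,  1.5712]))
(np.float64(0.013132096418569016), (-1, -1, -1, -1), 0, array([-0.9249,  0.5802,  0.3809, -0.9244,  0.0131,  0.0534,  1.5712]))
(np.float64(0.013132096418569102), (-1, -1, -1, -1), 0, array([-0.9249,  0.5802,  0.3809, -0.9244,  0.0131,  0.0534,  1.5712]))
```

View pics/m3.png

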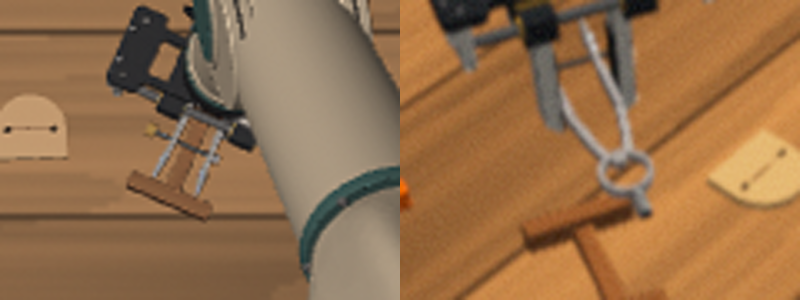

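The dividers are lifted. The scene crop shows them hanging level between the fingers, with the bow at (625,172) and the rest left in place. The arm model needs refining before I use it.

```bash
cat > fit2.py <<'E'
from kin import *
from scipy.optimize import least_squares
import sys
s=arm.read_state()
S=[([1.13318,.62930,.03843,1.51836,-.02697,.99629,-.02001],[.23595,-.60500,.22958],[-3.13975,0,.37183]),
 ([.62,.64,-.52,1.96,.49,.67,.93],[.4961,-.169,.130],[np.pi,.0017,np.radians(155.4)]),
 ([.51,.79,-.37,2.02,.64,.45,.81],[.4913,-.1633,.0323],[-np.pi,0,np.radians(156)]),
 ([.666,.547,-.598,1.912,.417,.807,.994],[.49228,-.16061,.19404],[np.pi,0,2.723])]
for sg in itertools.product([1,-1],repeat=3):
    g=np.array([-1,1,sg[0],1,sg[1],1,sg[2]])
    for w in(1,-1):
      for ws in(1,-1):
        gg=g.copy(); gg[3]*=w; gg[5]*=ws
        def rt(v): return np.array([(fk(q,[.3]*6,gg,0)[1]*R.from_euler("z",v[0])).inv().__mul__(R.from_euler("xyz",e)).as_rotvec() for q,p,e in S])
        for o in(0,1.57,3.1,-1.57):
            k=least_squares(lambda v:rt(v).ravel(),[o])
            if k.cost<.3: print(gg,k.x,k.cost,np.round(rt(k.x),3).tolist())
def pos(v,g): return np.array([fk(q,v,g,0)[0]-p for q,p,e in S])
g=np.array([-1,1,-1,1,-1,1,-1])
k=least_squares(lambda v:np.r_[pos(v,g).ravel(),.02*(v-[.35,.4,.35,.3,0,0])],[.35,.4,.35,.3,0,0]); print(k.x.round(3),np.round(pos(k.x,g)*1e3,1))
E
python3 fit2.py
```

```text
[-1  1 -1  1 -1  1 -1] [1.57114441] 5.6007839745287745e-05 [[0.0, 0.0, -0.0], [0.004, -0.005, -0.005], [-0.003, -0.002, 0.006], [0.001, 0.001, -0.001]]
[-1  1 -1  1 -1  1 -1] [1.57114441] 5.600783974528719e-05 [[0.0, 0.0, -0.0], [0.004, -0.005, -0.005], [-0.003, -0.002, 0.006], [0.001, 0.001, -0.001]]
[-1  1 -1  1 -1  1 -1] [1.57114441] 5.6007839745288355e-05 [[0.0, 0.0, -0.0], [0.004, -0.005, -0.005], [-0.003, -0.002, 0.006], [0.001, 0.001, -0.001]]
[-1  1 -1  1 -1  1 -1] [1.57114441] 5.6007839745287386e-05 [[0.0, 0.0, -0.0], [0.004, -0.005, -0.005], [-0.003, -0.002, 0.006], [0.001, 0.001, -0.001]]
[0.283 0.597 0.378 0.306 0.004 0.042] [[ 27.5   9.8 -10. ]
 [ -1.7   5.2   3.5]
 [  2.8  -3.3   4.2]
 [  0.7   6.    2.3]]
```

```bash
sed -i 's/\[e1,0,a\]/[0,e1,a]/; s/p=p+T.apply(\[-e1,0,0\]);//; s/\[e2,0,b\]/[0,e2,b]/' kin.py
cat >> fit2.py <<'E'
v=k.x; lo=np.array([-3.06,-.37,-1.25,.18,-1.1,.23,-2.94]);hi=np.array([3.06,2.12,1.32,2.47,4.24,1.98,2.94])
q0=s["joint_pos"]; rng=np.random.default_rng(0); c=np.array([.5052,.2511,.008])
def ik(p,Rt,q):
    f=lambda q:np.r_[(fk(q,v,g,0)[0]-p)*5,((fk(q,v,g,0)[1]*R.from_euler("z",1.5711)).inv()*Rt).as_rotvec(),.003*(q-q0)]
    return least_squares(f,np.clip(q,lo+.02,hi-.02),bounds=(lo+.01,hi-.01))
for dy in(158,-22):
  for til in(35,50,60):
    for h in(0,1): # h=1: tool x = -d, i.e. half turn about tool z
      Rt=frame(dy,til); x,z=Rt.as_matrix()[:,0],Rt.as_matrix()[:,2]; p=c-x*.07-z*.006
      if h: Rt=Rt*R.from_euler("z",np.pi)
      rs=[ik(p,Rt,q0)]+[ik(p,Rt,rng.uniform(lo,hi)) for _ in range(12)]
      ok=sorted([r.x for r in rs if r.cost<2e-3],key=lambda x:np.abs(x-q0).max())
      print(dy,til,h,round(rs[0].cost,4),len(ok),ok[0].round(2) if ok else None)
E
python3 fit2.py | tail -17
```

```text
[-1  1 -1  1 -1  1 -1] [1.57114441] 5.6007839745287386e-05 [[0.0, 0.0, -0.0], [0.004, -0.005, -0.005], [-0.003, -0.002, 0.006], [0.001, 0.001, -0.001]]
[ 0.297  0.56   0.378  0.312 -0.029  0.003] [[ 0.3  3.4  2.9]
 [-0.6  1.3 -0.8]
 [ 0.4 -1.1 -1.7]
 [ 2.8 -1.3 -0.4]]
158 35 0 0.0 7 [-0.18  0.97 -0.85  2.1   1.73  1.18 -1.01]
158 35 1 0.0069 6 [-0.3   0.89 -0.64  2.1   1.71  1.01  2.09]
158 50 0 0.0 11 [-0.32  1.06 -0.84  2.19  1.85  1.53 -1.25]
158 50 1 0.0177 6 [-0.48  0.96 -0.57  2.19  1.83  1.29  1.8 ]
158 60 0 0.0 13 [-0.43  1.13 -0.78  2.21  1.87  1.72 -1.4 ]
158 60 1 0.0199 7 [-0.61  1.03 -0.49  2.21  1.84  1.46  1.65]
-22 35 0 0.0001 5 [-0.39  0.94  0.06  1.64 -0.5   1.1  -1.94]
-22 35 1 0.0 8 [ 0.02  1.02 -0.68  1.64  0.12  1.03  0.6 ]
-22 50 0 0.0001 4 [-0.28  1.06 -0.02  1.46 -0.49  1.4  -1.96]
-22 50 1 0.0 7 [ 0.07  1.16 -0.72  1.45  0.02  1.3   0.68]
-22 60 0 0.0001 7 [-0.23  1.15 -0.06  1.33 -0.51  1.59 -1.98]
-22 60 1 0.0 6 [ 0.09  1.25 -0.74  1.32 -0.04  1.49  0.71]
```

```bash
cat >> h.py <<'E'
c=np.array([.5052,.2511,.008])
def goal(h,tilt=50,yaw=158,c=c,gx=.07):
    Rt=frame(yaw,tilt); m=Rt.as_matrix(); return c+[0,0,h]-m[:,0]*gx-m[:,2]*.006, Rt
E
python3 -c "
from h import *
p,Rt=goal(.06); print(p)
delta([p[0],p[1],.2],frame(158,0))"
```

```text
[0.54265718 0.23596632 0.12547984]
t 6.42 pos [ 495.2 -161.   196.5] rpy [179.9   0.4 156. ] w 38.9 gf 9.2 ft [ 0.8  0.7 -0.7] q [ 0.67  0.54 -0.6   1.91  0.42  0.81  0.99]
turn [ 0.08  0.44 -2.  ] shift now-axes [118.  382.   -3.9] shift target-axes [104.6 385.8  -3.5]
```

>>> {"op": "carry_out", "data": {
  "targets": [
    {"rx": 0, "ry": 0, "rz": -2, "dx": 0, "dy": 10, "dz": 0, "grip": 0.41},
    {"rx": 0, "ry": 0, "rz": 0, "dx": 10, "dy": 34, "dz": 0, "grip": 0.41},
    {"rx": 0, "ry": 0, "rz": 0, "dx": 10, "dy": 34, "dz": 0, "grip": 0.41},
    {"rx": 0, "ry": 0, "rz": 0, "dx": 10, "dy": 34, "dz": 0, "grip": 0.41},
    {"rx": 0, "ry": 0, "rz": 0, "dx": 10, "dy": 34, "dz": 0, "grip": 0.41},
    {"rx": 0, "ry": 0, "rz": 0, "dx": 10, "dy": 34, "dz": 0, "grip": 0.41},
    {"rx": 0, "ry": 0, "rz": 0, "dx": 10, "dy": 34, "dz": 0, "grip": 0.41},
    {"rx": 0, "ry": 0, "rz": 0, "dx": 10, "dy": 34, "dz": 0, "grip": 0.41},
    {"rx": 0, "ry": 0, "rz": 0, "dx": 10, "dy": 34, "dz": 0, "grip": 0.41},
    {"rx": 0, "ry": 0, "rz": 0, "dx": 10, "dy": 34, "dz": 0, "grip": 0.41},
    {"rx": 0, "ry": 0, "rz": 0, "dx": 10, "dy": 34, "dz": 0, "grip": 0.41},
    {"rx": 0, "ry": 0, "rz": 0, "dx": 5, "dy": 34, "dz": 0, "grip": 0.41}
  ]
}}

```text
clock: 7.92
tcp_pos: [0.5376, 0.236, 0.1904]
ee_rot: [-3.139, -0.003, 2.761]
ft_force: [0.7, -0.2, -1.7]
width: 0.0389
grip_force: 9.2
```

>>> {"op": "carry_out", "data": {
  "targets": [
    {"rx": 0, "ry": -5, "rz": 0, "dx": 0, "dy": 0, "dz": 0, "grip": 0.41},
    {"rx": 0, "ry": -5, "rz": 0, "dx": 0, "dy": 0, "dz": 0, "grip": 0.41},
    {"rx": 0, "ry": -5, "rz": 0, "dx": 0, "dy": 0, "dz": 0, "grip": 0.41},
    {"rx": 0, "ry": -5, "rz": 0, "dx": 0, "dy": 0, "dz": 0, "grip": 0.41},
    {"rx": 0, "ry": -5, "rz": 0, "dx": 0, "dy": 0, "dz": 0, "grip": 0.41},
    {"rx": 0, "ry": -5, "rz": 0, "dx": 0, "dy": 0, "dz": 0, "grip": 0.41},
    {"rx": 0, "ry": -5, "rz": 0, "dx": 0, "dy": 0, "dz": 0, "grip": 0.41},
    {"rx": 0, "ry": -5, "rz": 0, "dx": 0, "dy": 0, "dz": 0, "grip": 0.41},
    {"rx": 0, "ry": -5, "rz": 0, "dx": 0, "dy": 0, "dz": 0, "grip": 0.41},
    {"rx": 0, "ry": -5, "rz": 0, "dx": 0, "dy": 0, "dz": 0, "grip": 0.41}
  ]
}}

```text
clock: 9.18
tcp_pos: [0.5377, 0.2352, 0.1907]
ee_rot: [-3.137, 0.873, 2.765]
ft_force: [-0.6, -0.8, -1.8]
width: 0.0386
grip_force: 9.2
```

```bash
python3 -c "
from h import *
p,Rt=goal(.06)
delta(p,Rt)"
```

```text
t 9.18 pos [537.7 235.2 190.7] rpy [-179.8   50.   158.4] w 38.6 gf 9.2 ft [-0.6 -0.8 -1.8] q [-0.95  0.65  0.04  2.22  1.59  0.81 -1.2 ]
turn [0.06 0.01 0.26] shift now-axes [47.2  2.7 45.2] shift target-axes [47.2  2.5 45.2]
```

>>> {"op": "carry_out", "data": {
  "targets": [
    {"rx": 0, "ry": 0, "rz": 0.2, "dx": 16, "dy": 0.6, "dz": 15, "grip": 0.41},
    {"rx": 0, "ry": 0, "rz": 0, "dx": 20, "dy": 0.6, "dz": 18, "grip": 0.41},
    {"rx": 0, "ry": 0, "rz": 0, "dx": 20, "dy": 0.6, "dz": 18, "grip": 0.41},
    {"rx": 0, "ry": 0, "rz": 0, "dx": 18, "dy": 0.6, "dz": 17, "grip": 0.41},
    {"rx": 0, "ry": 0, "rz": 0, "dx": 0, "dy": 0, "dz": 0, "grip": 0.41}
  ]
}}

```text
clock: 9.8
tcp_pos: [0.5425, 0.2348, 0.0887]
ee_rot: [-3.136, 0.869, 2.762]
ft_force: [-0.9, 0.1, -0.5]
width: 0.0389
grip_force: 9.1
```

```bash
python3 -c "
from h import *
p,Rt=goal(.025)
delta(p,Rt)
M=[]
for n,x,y in(('top',135,155),('scene',265,120)):
    p,_=vision.snapshot(n); cv2.imwrite(f'pics/{n}4.png',p); M.append(cv2.resize(p[y:y+60,x:x+60],(400,400),interpolation=cv2.INTER_CUBIC))
cv2.imwrite('pics/m4.png',np.hstack(M))"
```

```text
t 9.8 pos [542.5 234.8  88.7] rpy [-179.7   49.8  158.2] w 38.9 gf 9.1 ft [-0.9  0.1 -0.5] q [-0.93  0.87  0.02  2.22  1.8   0.84 -1.51]
turn [-0.13 -0.22  0.15] shift now-axes [-1.1  1.1 -1.4] shift target-axes [-1.1  1.1 -1.4]
```

View pics/m4.png

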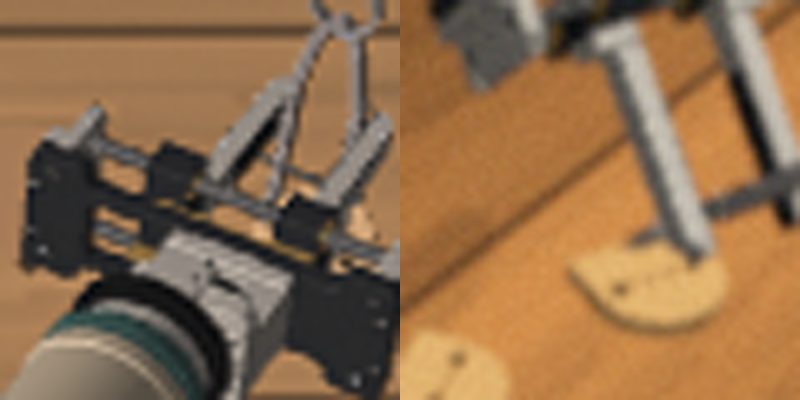

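The top crop is mostly hidden by the hand. The scene crop shows both fingers over the lift, and the screw at (720,205). I'll overlay the expected tip positions to find the points.

Run:
```python
from h import *
s=arm.read_state(); T=R.from_euler("xyz",s["ee_rot"]); P=lambda *a:s["tcp_pos"]+T.apply(np.array(a)/1e3)
# dividers frame in tool: x = tool x, z = -tool z, y = -tool y ; grip at tool (0,0,6)
pts={"tipL":P(70,-19,6),"tipR":P(70,19,6),"fL":P(0,-22,25),"fR":P(0,22,25),"pivot":P(-60,0,6),"ring":P(-76,0,6)}
cam="scene"; im=cv2.imread("pics/scene4.png"); x0,y0,k=250,90,8
u=cv2.resize(im[y0:y0+75,x0:x0+100],None,fx=k,fy=k,interpolation=cv2.INTER_CUBIC)
for n,p in pts.items():
    q=proj(cam,p)[0]; print(n,np.round(p*1e3,1),q.round(1))
    w=tuple(int(v) for v in ((q-[x0,y0]+.5)*k)); cv2.circle(u,w,5,(0,0,255),1); cv2.putText(u,n,(w[0]+6,w[1]),0,.4,(0,0,255),1)
cv2.imwrite("pics/m5.png",u)
```

```text
tipL [499.1 232.6  34. ] [298.1 156.5]
tipR [513.4 267.8  34. ] [309.3 152.8]
fL [553.2 207.5  75.3] [309.6 158.1]
fR [569.7 248.2  75.3] [323.1 153.5]
pivot [583.7 218.8 133.5] [323.8 144.4]
ring [593.3 214.9 145.7] [326.6 142.9]
```

View pics/m5.png

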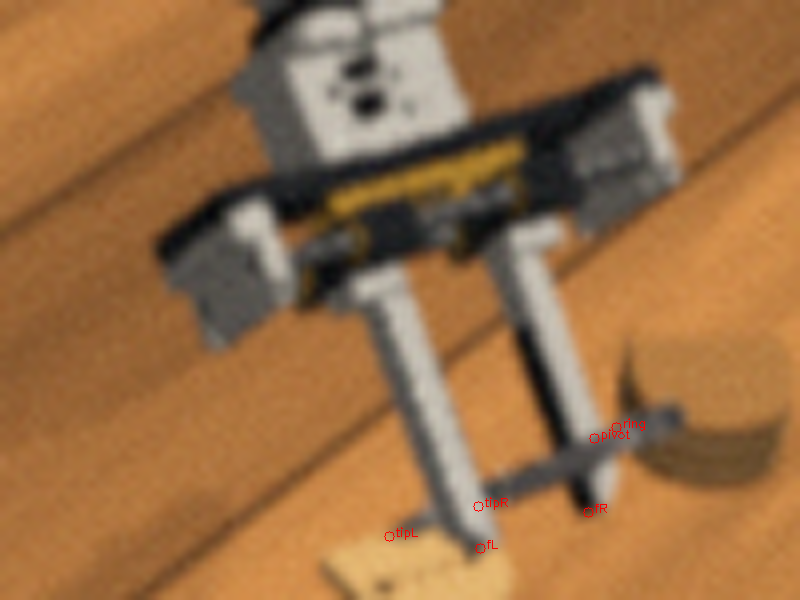

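The overlay agrees with the picture. The dividers are seen almost edge-on as the thin bar from the left tip at (390,533) to the stem end at (680,412). I'll lean them steeper so the tips show below the fingers.

>>> {"op": "carry_out", "data": {
  "targets": [
    {"rx": 0, "ry": -5, "rz": 0, "dx": 0, "dy": 0, "dz": -10, "grip": 0.41},
    {"rx": 0, "ry": -5, "rz": 0, "dx": 0, "dy": 0, "dz": -10, "grip": 0.41},
    {"rx": 0, "ry": -5, "rz": 0, "dx": 0, "dy": 0, "dz": 0, "grip": 0.41},
    {"rx": 0, "ry": 0, "rz": 0, "dx": 0, "dy": 0, "dz": 0, "grip": 0.41}
  ]
}}

```text
clock: 10.4
tcp_pos: [0.5288, 0.2425, 0.1034]
ee_rot: [3.139, 1.133, 2.756]
ft_force: [0.1, -0.2, -1.6]
width: 0.0386
grip_force: 9.1
```

```bash
python3 -c "
from h import *
p,Rt=goal(.025,65)
delta(p,Rt)"
```

```text
t 10.4 pos [528.8 242.5 103.4] rpy [179.9  64.9 157.9] w 38.6 gf 9.1 ft [ 0.1 -0.2 -1.6] q [-1.1   1.02  0.05  2.25  1.76  1.11 -1.71]
turn [ 0.07 -0.1  -0.03] shift now-axes [ 4.4 -0.8  1. ] shift target-axes [ 4.4 -0.8  1. ]
```

>>> {"op": "carry_out", "data": {
  "targets": [
    {"rx": 0, "ry": 0, "rz": 0, "dx": 8, "dy": -0.4, "dz": 3, "grip": 0.404},
    {"rx": 0, "ry": 0, "rz": 0, "dx": 8, "dy": -0.4, "dz": 3.5, "grip": 0.404},
    {"rx": 0, "ry": 0, "rz": 0, "dx": 0, "dy": 0, "dz": 0, "grip": 0.404},
    {"rx": 0, "ry": 0, "rz": 0, "dx": 0, "dy": 0, "dz": 0, "grip": 0.404}
  ]
}}

```text
clock: 10.9
tcp_pos: [0.5289, 0.2402, 0.0872]
ee_rot: [3.135, 1.135, 2.749]
ft_force: [-0.1, 0.6, -0.7]
width: 0.0384
grip_force: 9.6
```

```bash
cat > look.py <<'E'
from h import *
import sys
ims=[vision.snapshot("scene")[0].astype(float) for _ in range(4)]; W=[]
for _ in range(4): vision.snapshot("scene"); W.append(arm.read_state()["width"])
im=np.mean(ims,0).astype(np.uint8); cv2.imwrite(f"pics/s{sys.argv[1]}.png",im)
s=arm.read_state(); T=R.from_euler("xyz",s["ee_rot"]); P=lambda *a:s["tcp_pos"]+T.apply(np.array(a)/1e3)
p,Rt=goal(0,65); delta(p,Rt); print("widths",np.round(np.array(W)*1e3,2))
pts={"tL":P(70,-19,6),"tR":P(70,19,6),"fL":P(0,-22,25),"fR":P(0,22,25)}
x0,y0,k=272,118,12
u=cv2.resize(im[y0:y0+50,x0:x0+66],None,fx=k,fy=k,interpolation=cv2.INTER_CUBIC)
for n,p in pts.items():
    q=proj("scene",p)[0]; print(n,np.round(p*1e3,1),q.round(1))
    w=tuple(int(v) for v in ((q-[x0,y0]+.5)*k)); cv2.drawMarker(u,w,(0,0,255),0,7,1)
cv2.imwrite(f"pics/c{sys.argv[1]}.png",u)
E
python3 look.py 6
```

```text
t 11.3 pos [528.7 240.7  87.1] rpy [179.6  65.  157.5] w 38.2 gf 9.6 ft [ 0.  -0.4 -1.2] q [-1.09  1.05  0.05  2.24  1.77  1.12 -1.75]
turn [-0.04  0.   -0.2 ] shift now-axes [12.5  0.8  4.1] shift target-axes [12.5  0.9  4.1]
widths [38.56 38.35 38.21 38.21]
tL [499.2 232.3  21.1] [297.8 159.9]
tR [513.6 267.5  21.2] [308.8 156.2]
fL [541.4 211.8  76.5] [307.1 155.1]
fR [558.  252.5  76.6] [320.6 150.6]
```

View pics/c6.png

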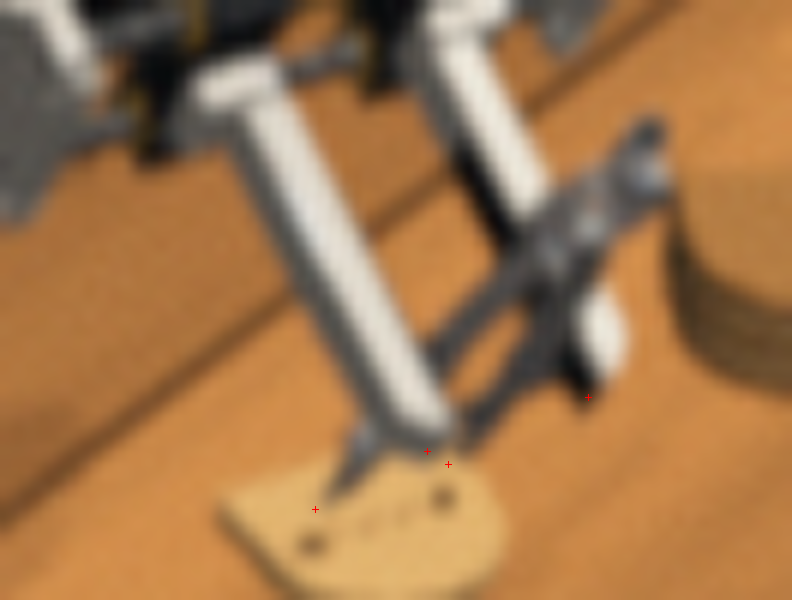

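The left tip shows at crop (330,497), a little short of the predicted (315,510) along the leg. The marks are at (312,545) and (443,497). The tips therefore lie about 67 mm ahead of the grip, so I'll go down most of the way with that value.

>>> {"op": "carry_out", "data": {
  "targets": [
    {"rx": 0, "ry": 0, "rz": -0.2, "dx": 4, "dy": 0.8, "dz": 1, "grip": 0.402},
    {"rx": 0, "ry": 0, "rz": 0, "dx": 4, "dy": 0, "dz": 1, "grip": 0.402},
    {"rx": 0, "ry": 0, "rz": 0, "dx": 3, "dy": 0, "dz": 0, "grip": 0.402},
    {"rx": 0, "ry": 0, "rz": 0, "dx": 0, "dy": 0, "dz": 0, "grip": 0.402}
  ]
}}

```text
clock: 11.8
tcp_pos: [0.5262, 0.2425, 0.0758]
ee_rot: [-3.139, 1.134, 2.759]
ft_force: [0.2, -0.7, -1.4]
width: 0.0382
grip_force: 9.8
```

```bash
sed -i 's/goal(0,65)/goal(0,65,gx=.067)/; s/P(70,/P(67,/g' look.py
cat >> look.py <<'E'
F=[]
for _ in range(8): vision.camera_model; vision.snapshot("scene"); F.append(arm.read_state()["ft_force"])
print("F",np.mean(F,0).round(2),np.std(F,0).round(2))
E
python3 look.py 7
```

```text
t 12.2 pos [526.4 242.4  76.3] rpy [-180.   65.  158.] w 38.2 gf 9.8 ft [ 0.4  0.4 -0.4] q [-1.1   1.08  0.04  2.23  1.77  1.12 -1.76]
turn [-0.05  0.01  0.  ] shift now-axes [4.6 0.1 2.1] shift target-axes [4.6 0.1 2.1]
widths [37.57 38.07 38.04 38.17]
tL [498.1 233.4  13.1] [297.4 161.6]
tR [512.3 268.6  13. ] [308.4 157.9]
fL [539.2 213.5  65.8] [306.5 157.4]
fR [555.7 254.3  65.7] [319.8 152.9]
F [-0.08 -0.24 -1.  ] [0.45 0.5  0.77]
```

View pics/c7.png

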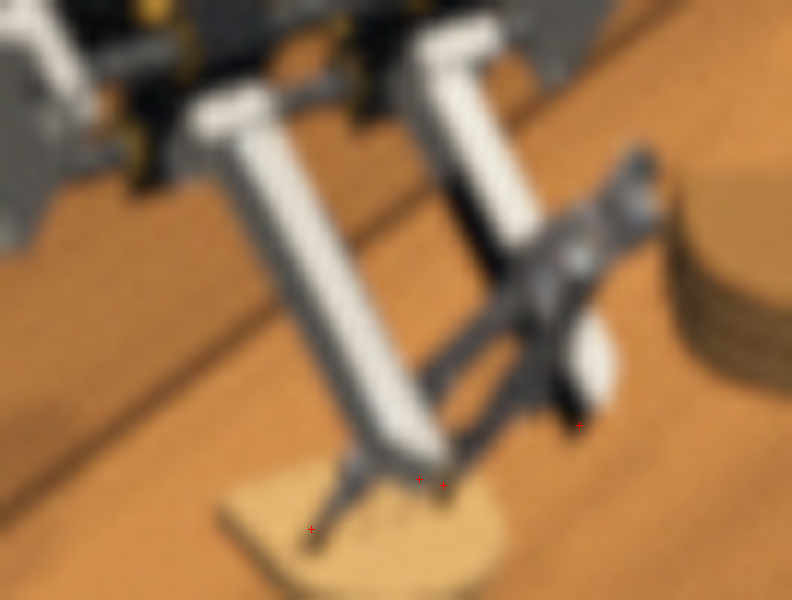

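The left tip is now just above its mark at (316,540), and the right tip, behind the finger, is predicted at (443,485) over the mark at (443,497). I'll feel down in small steps.

Create feel.py:
```python
from h import *
F=[];W=[];Z=[]
for _ in range(10): vision.snapshot("scene"); s=arm.read_state(); F.append(s["ft_force"]); W.append(s["width"]); Z.append(np.r_[s["tcp_pos"]])
print("t",s["clock"],"F",np.mean(F,0).round(2),"+-",(np.std(F,0)/3).round(2),"w",(np.mean(W)*1e3).round(2),"tcp",(np.mean(Z,0)*1e3).round(2),"gf",s["grip_force"])
p,Rt=goal(0,65,gx=.067); print("left",Rt.inv().apply(p-np.mean(Z,0)).round(4)*1e3)
```

```text
(no output)
```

>>> {"op": "carry_out", "data": {
  "targets": [
    {"rx": 0, "ry": 0, "rz": 0, "dx": 1.4, "dy": 0, "dz": 0.6, "grip": 0.402},
    {"rx": 0, "ry": 0, "rz": 0, "dx": 1.4, "dy": 0, "dz": 0.6, "grip": 0.402},
    {"rx": 0, "ry": 0, "rz": 0, "dx": 0, "dy": 0, "dz": 0, "grip": 0.402}
  ]
}}

```text
clock: 12.98
tcp_pos: [0.5265, 0.2423, 0.0734]
ee_rot: [-3.141, 1.136, 2.758]
ft_force: [0.8, -0.1, 0.2]
width: 0.0377
grip_force: 9.7
```

```bash
python3 feel.py
```

```text
t 13.475 F [0.59 0.11 0.58] +- [0.19 0.1  0.08] w 38.05 tcp [526.47 242.37  73.43] gf 9.678995311260223
left [2.  0.1 0.8]
```

>>> {"op": "carry_out", "data": {
  "targets": [
    {"rx": 0, "ry": 0, "rz": 0, "dx": 0.9, "dy": 0, "dz": 0.4, "grip": 0.402},
    {"rx": 0, "ry": 0, "rz": 0, "dx": 0, "dy": 0, "dz": 0, "grip": 0.402}
  ]
}}

```text
clock: 13.72
tcp_pos: [0.5268, 0.2423, 0.0729]
ee_rot: [3.141, 1.136, 2.756]
ft_force: [2.3, 0.7, 4.3]
width: 0.038
grip_force: 9.6
```

```bash
python3 feel.py
```

```text
t 14.225 F [2.39 0.12 4.62] +- [0.18 0.14 0.2 ] w 37.94 tcp [526.75 242.29  72.83] gf 9.59912583231926
left [1.6 0.1 0.3]
```

Contact was felt at TCP z ≈ 73.6, and now it presses with about 5 N. I'll back off to a light touch and hold.

>>> {"op": "carry_out", "data": {
  "targets": [
    {"rx": 0, "ry": 0, "rz": 0, "dx": -0.9, "dy": 0, "dz": -0.4, "grip": 0.402},
    {"rx": 0, "ry": 0, "rz": 0, "dx": 0, "dy": 0, "dz": 0, "grip": 0.402},
    {"rx": 0, "ry": 0, "rz": 0, "dx": 0, "dy": 0, "dz": 0, "grip": 0.402}
  ]
}}

```text
clock: 14.6
tcp_pos: [0.5262, 0.2424, 0.073]
ee_rot: [-3.14, 1.134, 2.758]
ft_force: [3.2, -0.3, 3.1]
width: 0.0381
grip_force: 9.5
```

```bash
python3 feel.py; python3 look.py 8
```

```text
t 15.1 F [ 2.2  -0.41  3.03] +- [0.17 0.13 0.08] w 38.02 tcp [526.19 242.43  73.01] gf 9.481366574764252
left [1.5 0.2 0.9]
t 15.5 pos [526.2 242.5  73.1] rpy [-179.9   65.   158. ] w 38.1 gf 9.5 ft [ 1.7 -0.2  2.3] q [-1.1   1.09  0.04  2.23  1.77  1.12 -1.77]
turn [-0.05 -0.01  0.01] shift now-axes [1.6 0.1 0.9] shift target-axes [1.6 0.1 0.9]
widths [37.83 37.98 37.89 38.11]
tL [497.9 233.4   9.8] [297.3 162.4]
tR [512.1 268.6   9.8] [308.3 158.7]
fL [539.  213.6  62.5] [306.3 158.3]
fR [555.5 254.3  62.5] [319.6 153.8]
F [ 2.22 -0.24  2.43] [0.19 0.52 0.51]
```

View pics/c8.png

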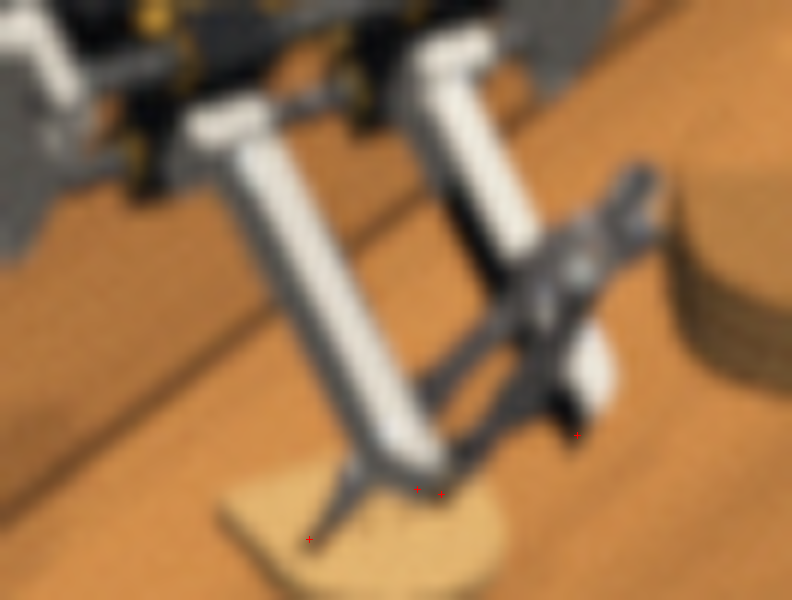

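The left tip sits on its mark at (312,545), and the lift outline has not moved (left corner still at 218,503). The load is still about 3.5 N, so I'll ease up a little more and hold for over 2 s.

>>> {"op": "carry_out", "data": {
  "targets": [
    {"rx": 0, "ry": 0, "rz": 0, "dx": -0.9, "dy": 0, "dz": -0.2, "grip": 0.402},
    {"rx": 0, "ry": 0, "rz": 0, "dx": 0, "dy": 0, "dz": 0, "grip": 0.402},
    {"rx": 0, "ry": 0, "rz": 0, "dx": 0, "dy": 0, "dz": 0, "grip": 0.402}
  ]
}}

```text
clock: 16.27
tcp_pos: [0.5259, 0.2425, 0.0733]
ee_rot: [-3.139, 1.133, 2.759]
ft_force: [0.5, -0.0, 0.3]
width: 0.0378
grip_force: 9.7
```

```bash
python3 feel.py
```

```text
t 16.775 F [ 0.23 -0.21 -0.97] +- [0.19 0.15 0.22] w 37.98 tcp [526.22 242.46  73.69] gf 9.720797091722488
left [2.1 0.1 1.2]
```

>>> {"op": "carry_out", "data": {
  "targets": [
    {"rx": 0, "ry": 0, "rz": 0, "dx": 0.2, "dy": 0, "dz": 0.1, "grip": 0.402},
    {"rx": 0, "ry": 0, "rz": 0, "dx": 0, "dy": 0, "dz": 0, "grip": 0.402},
    {"rx": 0, "ry": 0, "rz": 0, "dx": 0, "dy": 0, "dz": 0, "grip": 0.402},
    {"rx": 0, "ry": 0, "rz": 0, "dx": 0, "dy": 0, "dz": 0, "grip": 0.402},
    {"rx": 0, "ry": 0, "rz": 0, "dx": 0, "dy": 0, "dz": 0, "grip": 0.402},
    {"rx": 0, "ry": 0, "rz": 0, "dx": 0, "dy": 0, "dz": 0, "grip": 0.402},
    {"rx": 0, "ry": 0, "rz": 0, "dx": 0, "dy": 0, "dz": 0, "grip": 0.402},
    {"rx": 0, "ry": 0, "rz": 0, "dx": 0, "dy": 0, "dz": 0, "grip": 0.402},
    {"rx": 0, "ry": 0, "rz": 0, "dx": 0, "dy": 0, "dz": 0, "grip": 0.402},
    {"rx": 0, "ry": 0, "rz": 0, "dx": 0, "dy": 0, "dz": 0, "grip": 0.402},
    {"rx": 0, "ry": 0, "rz": 0, "dx": 0, "dy": 0, "dz": 0, "grip": 0.402},
    {"rx": 0, "ry": 0, "rz": 0, "dx": 0, "dy": 0, "dz": 0, "grip": 0.402}
  ]
}}

```text
clock: 18.27
tcp_pos: [0.5265, 0.2424, 0.0738]
ee_rot: [-3.14, 1.135, 2.758]
ft_force: [0.3, 0.2, -0.3]
width: 0.0379
grip_force: 9.7
```

>>> {"op": "carry_out", "data": {
  "targets": [
    {"rx": 0, "ry": 0, "rz": 0, "dx": 0, "dy": 0, "dz": 0, "grip": 0.402},
    {"rx": 0, "ry": 0, "rz": 0, "dx": 0, "dy": 0, "dz": 0, "grip": 0.402},
    {"rx": 0, "ry": 0, "rz": 0, "dx": 0, "dy": 0, "dz": 0, "grip": 0.402},
    {"rx": 0, "ry": 0, "rz": 0, "dx": 0, "dy": 0, "dz": 0, "grip": 0.402},
    {"rx": 0, "ry": 0, "rz": 0, "dx": 0, "dy": 0, "dz": 0, "grip": 0.402},
    {"rx": 0, "ry": 0, "rz": 0, "dx": 0, "dy": 0, "dz": 0, "grip": 0.402},
    {"rx": 0, "ry": 0, "rz": 0, "dx": 0, "dy": 0, "dz": 0, "grip": 0.402},
    {"rx": 0, "ry": 0, "rz": 0, "dx": 0, "dy": 0, "dz": 0, "grip": 0.402},
    {"rx": 0, "ry": 0, "rz": 0, "dx": 0, "dy": 0, "dz": 0, "grip": 0.402},
    {"rx": 0, "ry": 0, "rz": 0, "dx": 0, "dy": 0, "dz": 0, "grip": 0.402}
  ]
}}

```text
clock: 19.52
tcp_pos: [0.5265, 0.2423, 0.0738]
ee_rot: [-3.141, 1.135, 2.758]
ft_force: [-0.5, -0.4, -1.7]
width: 0.0384
grip_force: 9.7
```

```bash
python3 feel.py
```

```text
t 20.025 F [-0.07  0.01 -0.96] +- [0.17 0.19 0.11] w 38.0 tcp [526.49 242.35  73.83] gf 9.720996469259262
left [2.4 0.1 1. ]
```

The gap has held steady at 38.0 mm for over 3 s, with the points barely clear of the marks (well under 1 mm) and no load on them. I'll hand in.

```bash
python3 -c "
from workcell import arm
print(arm.sign_off())"
```

```text
the job is handed in; nothing more can be done
None
```

The job is handed in: the dividers are held leaning 65° over the matching lift at a steady 38 mm gap, with the points less than 1 mm clear of the marks by touch and camera estimate (the right point was hidden behind a finger).

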